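# Stack the vial crate on the turntable crate

### The arm

A 6-joint arm with a two-finger parallel gripper is mounted at the origin on a cart in front of the work surface, level with it; the furniture and walls round the work are solid. World frame = base frame: x ahead of the robot, y to its left, z up, the work surface at z = 0. Lengths are in m, angles in rad, forces in N, time in s.
With the tool pointing down it reaches from about 0.275 to 0.85 m from the base axis. Payload 5.2 kg.
Tool frame: the origin (TCP) lies at the very end of the fingers, on their centre line; the grasp point (between the pads) lies 19 mm behind it; y points along the fingers, x is the direction in which the jaws open and shut, and the axes are right-handed (so a half turn about y gives the same grasp; the last joint's range is limited). The gripper opens to 85 mm and grips with 20 to 120 N. Pads are 22 mm wide; open, the fingers measure 114 mm over their backs; the gripper's body (76 mm by 85 mm) begins 54 mm behind the grasp point. The pads swing forward as they close: fully open they stand 13 mm farther back than shut.
Start: joints at [1.023, 0.259, 1.535, -0, 1.348, -0.203], TCP at [0.186, 0.518, 0.231] pointing down, gripper open.
Joint ranges: [-3.14, 3.14], [-0.91, 2.08], [0.19, 2.58], [-1.22, 4.36], [0.22, 2.71], [-3.12, 3.12]. Speed limits (rad/s): [2.57, 2.57, 3.14, 3.14, 3.14, 3.14].

### API

Orientations are given as a unit quaternion [x, y, z, w].
In Python, from plant import * gives the robot as it stands.
- The arm moves only by the tool step_arm, never from a script. Its argument "steps" is a list of rows, each a list of 4 numbers: the shift along the tool's x, y, z in mm, then the turn about the tool's y in rad. In form: [[x, y, z, spin], ...]. A call has 1 to 8 rows; each row is the pose to reach, as a shift and turn from the pose measured when the call began, along the tool's axes at that moment; what a row does not reach only later rows make up. A row lasts 1/12 s, in which the tool goes at most 41.7 mm and 7.16 degrees, less where a joint would pass 70% of its speed; a pose out of reach is approached as far as the arm can. A call with a gripper value outside its range is refused whole. "claw" is the finger opening in mm, from 0 to 85.4, set as the call begins (left out, the last holds). The fingers move at their own pace and stop on an object; "squeeze" is the grip in N (left out, the last holds). Time passes only in rows, so rows that repeat a pose let the fingers close. It gives the time, the measured TCP pose, the force and the opening at its end, in the units of the state.
- get_state(): the state, without advancing time (a new reading comes with each control period).
- grab_frame(name): name is "side" or "top" or "wrist"; returns a dict with "pixels" (384x512x3 uint8, blue, green, red), "depth" (384x512 float32, m along the optical axis (not along the pixel's ray), 0 where there is no reading), "fx", "fy", "cx", "cy" (pixels), "camera_from_world" (4x4, takes a point from world to camera coordinates). Camera axes: x right, y up, looking along -z (the intrinsics and any distortion apply to the point x, -y, -z); pixel columns grow to the right and rows downward; lengths in m; the calibration is good to about 2 mm. A picture is of the moment at which its call begins.
- finish_job(): hands the job in, once; it reports no verdict.
The state is a dict: "time_s": time; "joint_positions": joint angles; "qd": joint speeds; "effort": joint torques, N m; "tool_pos": TCP position; "orientation": TCP orientation; "wrist_force": force on the tool from outside, world axes, zero at the start; "moment": the same for the moment, N m; "width": finger opening in m.
Only numpy, scipy, OpenCV 4.12 (cv2) and the standard library are available. Lean on these libraries where they do the work, as an engineer would, in place of code of your own. Each camera call takes 0.05 s, during which the arm holds its last target.

### The job

The blue vial crate must stand high on the rim lugs of the grey crate, not drop down into it. Swing the grey crate on its turntable half a turn counter-clockwise to the stop, push the red-tabbed bolt inwards past its click until it is fully home so that the turntable is locked, then lift the blue crate by its handle and, keeping its yellow end facing the way it faces now, gently set it square on the four lugs and let go. Leave the other things where they are.

Things in the scene. Friction and masses are not known exactly. Their poses are not given: they have to be found in the camera images.
- turntable: Fixed grey base of the turntable, a disc 200 mm across; origin on the turning axis at bench level, z up. A bracket with guide rails reaches out along its +y to 245 mm from the axis and carries the bolt. It may stand anywhere, turned by up to 0.25 rad.
- platter (a joint): Angle (rad) of the aluminium platter (240 mm across, top 32 mm above the bench) that carries the grey crate. 0 = grey crate's x along the base's x; grows counter-clockwise seen from above up to a hard stop at 3.14, where it must finally be. Turns against light friction (0.12 Nm), stays where it is left, starts within 0.3 of 0.
- lower_crate: Open, empty grey crate fixed on the platter: 186 x 130 mm outside, 70 mm high, walls 3 mm, inside 180 (x) by 124 mm (y). Origin at the centre of its underside (on the turning axis, 32 mm above the bench), x along its length to the end with the yellow rim and tab. A finger put down inside can push on a wall from within; from x = +41 to +90 mm the inside is clear of lugs.
- lug_level (a point): Point at the grey crate's centre, level with the tops of its four lugs, 62 mm above its origin and 8 mm below its rim; axes as the grey crate. The lugs, 22 mm long, stick 14 mm inwards from the long walls, one on each side at x = -60 and at x = +30 mm.
- bolt (a joint): Travel (m) of the locking bolt, a 12 mm bar that slides towards the turning axis: 0 = out, 0.030 = fully home at its stop. Sliding friction 1.5 N; between 0.015 and 0.025 a sprung ball resists with up to about 9 N, then clicks and holds it in. With the platter at its stop it enters between two pins on the rim and locks it; pushed in earlier it bars the turn. Starts between 0 and 0.006.
- bolt_face (a point): Centre of the outer, flat face of the red upright tab of the bolt (tab 40 mm wide, 10 mm thick, from 30 to 82 mm above the bench); moves with the bolt. The point is 55 mm above the bench; push it towards the turning axis, the base's -y.
- upper_crate: Loose blue crate on the bench, 160 x 90 mm outside, 72 mm high, about 0.4 kg with the vials fixed in it. Origin at the centre of its underside, x along its length to the end with the yellow rim and tab. Yellow ends the same way: it drops into the grey crate. Yellow ends opposite and centres in line: its feet stand on the lugs, its underside 62 mm above the grey crate's origin.
- handle (a point): Middle of the blue crate's handle, 102 mm above its underside: a bar along the crate's x, 110 mm long, 12 mm thick, 30 mm tall (87 to 117 mm above the underside). The four feet of the crate, 22 mm long, 10 mm high, level with the underside, stick out to 58 mm from its centre line at x = +60 and x = -30 mm; on the lugs they have about 10 mm play along and 4 mm across.
- wash_bottle: White wash bottle, 192 mm high, bystander; origin at the centre of its underside.
- beaker: Clear beaker, 96 mm wide and 121 mm high, bystander; origin at the centre of its underside.
- beaker_small: Small clear beaker, 53 mm wide and 56 mm high, bystander; origin at the centre of its underside.
- amber_bottle: Brown dropper bottle with black top, 33 mm wide and 100 mm high, bystander; origin at the centre of its underside.
- tape: Roll of masking tape, 96 mm across and 25 mm high, bystander; origin at the centre of its underside.
- meter: Black hand-held meter lying on the bench, 205 x 68 x 34 mm, bystander; origin at the centre of its underside.

How it is judged:
On the way, in this order (a step that is already met when the one before it is completed fails the run):
1. the grey crate has been swung half a turn to the stop (value of joint platter above 3.09 rad), for 0.2 s.
2. the bolt has been pushed past its click, fully home (value of joint platter above 3.09 rad and value of joint bolt above 0.0265 m), for 0.2 s.
At the end, for the whole second after the job is handed in: Platter at its stop (over 3.09), bolt home (over 26.5 mm). Blue crate at rest on the lugs: underside 59 to 66 mm above the grey crate's origin, within 14 mm along and 8 mm across its centre, turned under 0.14 rad from it, level within 0.05 rad (all of step 2 and z of upper_crate in the frame of lower_crate between 0.059 and 0.066 m and x of upper_crate in the frame of lower_crate between -0.014 and 0.014 m and y of upper_crate in the frame of lower_crate between -0.008 and 0.008 m and angle between upper_crate's own z axis and vertical below 0.05 rad and angle between the x axis of upper_crate and the x axis of lower_crate, either way round below 0.14 rad and linear speed of upper_crate below 0.02 m/s and angular speed of upper_crate below 0.1 rad/s); the robot touches nothing.
It fails at once if the blue crate is dropped or slammed onto the grey one: faster than 0.4 m/s within the last 23 mm above the lugs (z of upper_crate in the frame of lower_crate below 0.085 m and horizontal distance between upper_crate and lower_crate below 0.03 m and linear speed of upper_crate above 0.4 m/s).
It fails at once if the blue crate is tipped by more than 0.6 rad (angle between upper_crate's own z axis and vertical above 0.6 rad).
It fails at once if another thing on the bench is shifted by more than 40 mm (distance of any of wash_bottle, beaker, beaker_small, amber_bottle, tape, meter from where it was at the start of the episode above 0.04 m).
It also fails if it takes over 67 s, if anything falls off the work surface, if the arm or the gripper's body presses on something with over 40 N, if the wrist force passes 120 N, or if a joint passes its speed limit or range.

## Working session

There is one attempt and no reset: what is moved stays moved. The work goes in short steps, Python scripts to look and compute and a tool call to move; the robot and the scene stay as the last step left them, time stands still between calls to the robot, and variables do not carry over. Pictures are saved under pics/ and viewed, and the job is handed in when it is done.

Besides the shell and the picture viewer there is one more tool, called after "Request:" in YAML: its name, and indented under it one key for each argument. step_arm: Moves the arm, as the interface text tells. Its arguments: {"type":"object","properties":{"steps":{"type":"array","items":{"type":"array","items":{"type":"number"}}},"claw":{"type":"number"},"squeeze":{"type":"number"}},"required":["steps"]}

```bash
mkdir -p pics; ls
python3 - <<'E'
from plant import *
import cv2
print(get_state())
for n in ["side","top","wrist"]:
    f=grab_frame(n); cv2.imwrite(f"pics/{n}0.png",f["pixels"]); print(n,f["fx"],f["fy"],f["cx"],f["cy"],f["camera_from_world"].round(3).tolist(), [k for k in f])
E
```

```text
pics
{'time_s': 0.0, 'joint_positions': array([ 1.02324156e+00,  2.59347655e-01,  1.53611257e+00, -1.32667923e-05,
        1.34799562e+00, -2.02790791e-01]), 'qd': array([ 0.00094939, -0.00045668,  0.00195008,  0.00117451,  0.00041002,
        0.00165205]), 'effort': array([-3.82101853e-04, -4.46025574e+01, -2.90574914e+01, -2.89533391e-04,
        1.17658102e-02,  1.79281801e-05]), 'tool_pos': array([0.185576  , 0.51717186, 0.23046036]), 'orientation': array([ 0.57862031,  0.40622315, -0.40742766, -0.57808649]), 'wrist_force': array([-0.63485168,  0.49276314, -0.20249971]), 'moment': array([-0.02339723, -0.00444376, -0.01752409]), 'width': 0.08550196816200926}
side 499.1595529409954 499.1595529409954 258.26809845622324 189.71471533535322 [[0.94, -0.34, 0.011, -0.516], [0.218, 0.629, 0.746, -0.199], [-0.261, -0.699, 0.666, -1.674], [0.0, 0.0, 0.0, 1.0]] ['pixels', 'depth', 'fx', 'fy', 'cx', 'cy', 'camera_from_world']
top 351.67961744146993 351.67961744146993 255.18551735874 192.80136417477627 [[-0.023, -1.0, -0.006, 0.031], [0.998, -0.024, 0.057, -0.579], [-0.057, -0.005, 0.998, -1.556], [0.0, 0.0, 0.0, 1.0]] ['pixels', 'depth', 'fx', 'fy', 'cx', 'cy', 'camera_from_world']
wrist 265.7460459295618 265.7460459295618 253.10547515783477 189.8074128275054 [[0.338, 0.941, -0.001, -0.551], [-0.909, 0.326, -0.258, 0.033], [-0.243, 0.088, 0.966, -0.379], [0.0, 0.0, 0.0, 1.0]] ['pixels', 'depth', 'fx', 'fy', 'cx', 'cy', 'camera_from_world']
```

View pics/top0.png

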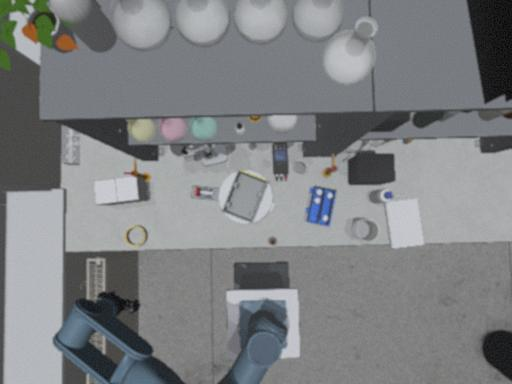

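View pics/side0.png

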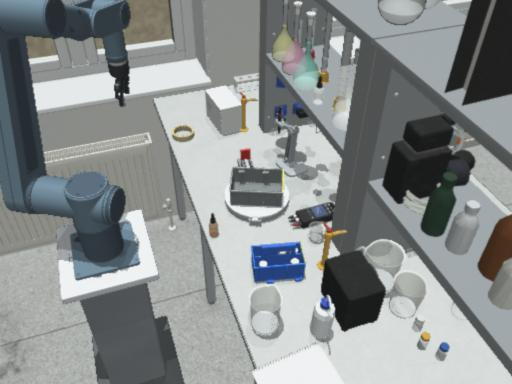

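View pics/wrist0.png

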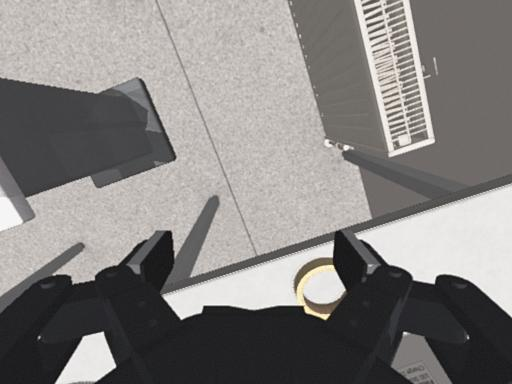

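```bash
cat > h.py <<'E'
from plant import *
import numpy as np, cv2
def depr(f,u,v,d=None):
    if d is None: d=float(f["depth"][int(round(v)),int(round(u))])
    p=np.array([(u-f["cx"])/f["fx"]*d,-(v-f["cy"])/f["fy"]*d,-d,1])
    return (np.linalg.inv(f["camera_from_world"])@p)[:3]
def atz(f,u,v,z):
    M=np.linalg.inv(f["camera_from_world"]); o=M[:3,3]
    d=M[:3,:3]@np.array([(u-f["cx"])/f["fx"],-(v-f["cy"])/f["fy"],-1])
    return o+d*(z-o[2])/d[2]
def proj(f,p):
    c=f["camera_from_world"]@np.r_[p,1]; return np.array([f["cx"]+f["fx"]*c[0]/-c[2], f["cy"]-f["fy"]*c[1]/-c[2]])
def crop(f,u0,v0,u1,v1,s,name):
    c=f["pixels"][v0:v1,u0:u1]; c=cv2.resize(c,None,fx=s,fy=s,interpolation=cv2.INTER_CUBIC)
    for u in range((u0+9)//10*10,u1,10):
        cv2.line(c,((u-u0)*s,0),((u-u0)*s,5),(0,0,255),1)
        if u%20==0: cv2.putText(c,str(u),((u-u0)*s,15),0,.35,(0,0,255),1)
    for v in range((v0+9)//10*10,v1,10):
        cv2.line(c,(0,(v-v0)*s),(5,(v-v0)*s),(0,0,255),1)
        if v%20==0: cv2.putText(c,str(v),(6,(v-v0)*s),0,.35,(0,0,255),1)
    cv2.imwrite("pics/"+name,c)
E
python3 - <<'E'
from h import *
f=grab_frame("top"); np.save("/tmp/d.npy",f["depth"])
crop(f,180,140,345,250,4,"t1.png")
g=grab_frame("side"); crop(g,190,130,350,290,4,"s1.png")
E
```

```text
(no output)
```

View pics/t1.png

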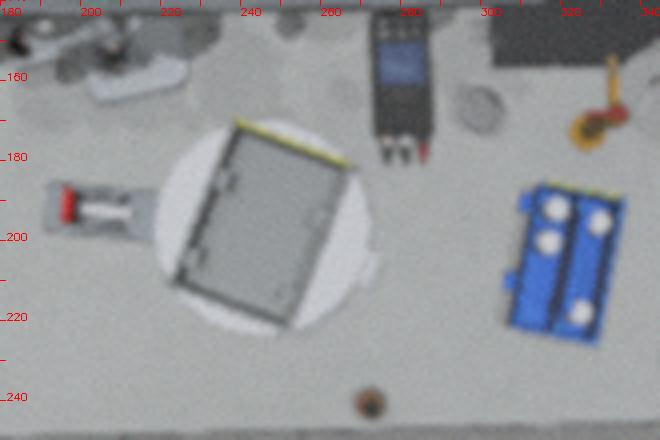

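View pics/s1.png

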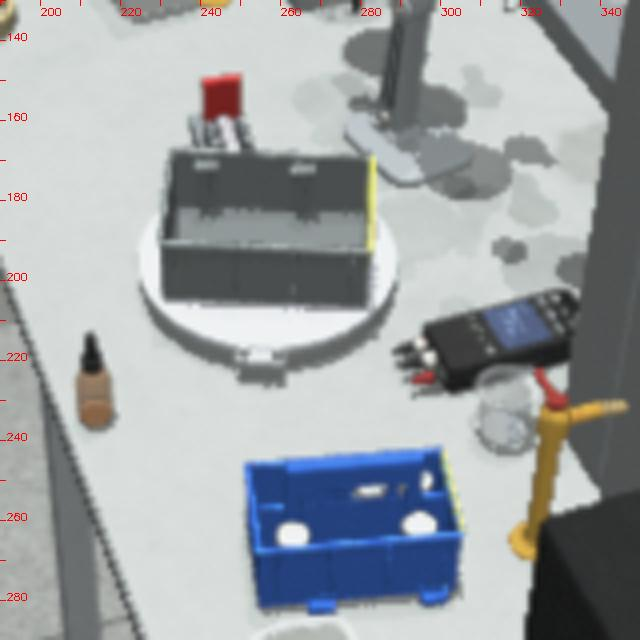

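Run:
```python
from h import *
f=grab_frame("top");g=grab_frame("side")
T=lambda n,z,*ps:print(n,[atz(f,u,v,z).round(4)[:2].tolist() for u,v in ps])
S=lambda n,z,*ps:print(n,[atz(g,u,v,z).round(4)[:2].tolist() for u,v in ps])
T("grey rim",.102,(236.5,170),(266.5,181),(250,220.5),(222,211))
T("platter extremes",.032,(219,200),(272,200),(246,171),(246,223))
T("redtab",.082,(196,191))
T("blue rim",.072,(311,186),(333,190),(305,221),(327,225.5))
T("amber",.1,(272,240)); T("meter",.034,(275,174),(286,175)); T("smallbeaker",.056,(298,167)); T("yellow tap",.1,(323,172))
T("edge",0,(200,247),(320,245))
S("redtab",.082,(228,150.5),(238.5,149)); S("redtab bottom",.03,(229,160)); S("grey rim",.102,(232,168),(281.5,170),(281,192),(230,190.5))
S("blue rim",.072,(300,242.5),(305.5,264),(254,268),(251.5,246))
S("amber",0,(214,235))
# shelf depth
for p in [(220,100),(220,125),(205,127),(335,100),(340,130),(400,100),(280,118),(240,115),(319,205),(318,212),(320,195)]: print(p,depr(f,*p).round(3))
```

```text
grey rim [[0.6736, 0.0944], [0.6237, -0.0317], [0.4585, 0.0419], [0.5012, 0.1591]]
platter extremes [[0.5507, 0.1785], [0.5452, -0.0559], [0.6768, 0.0562], [0.4465, 0.0613]]
redtab [[0.5897, 0.2712]]
blue rim [[0.6002, -0.224], [0.5807, -0.3181], [0.4503, -0.1934], [0.4289, -0.287]]
amber [[0.3747, -0.0486]]
meter [[0.6601, -0.0721], [0.6545, -0.1208]]
smallbeaker [[0.686, -0.1724]]
yellow tap [[0.6565, -0.2725]]
edge [[0.3431, 0.2709], [0.3398, -0.2668]]
redtab [[0.5241, 0.2818], [0.5659, 0.2776]]
redtab bottom [[0.5282, 0.2867]]
grey rim [[0.4992, 0.1501], [0.6675, 0.0796], [0.6208, -0.0322], [0.4549, 0.0338]]
blue rim [[0.6018, -0.2479], [0.5822, -0.3356], [0.4268, -0.2978], [0.4492, -0.2104]]
amber [[0.3649, -0.0589]]
(220, 100) [0.762 0.093 0.759]
(220, 125) [0.799 0.133 0.376]
(205, 127) [0.77  0.172 0.468]
(335, 100) [ 0.754 -0.181  0.763]
(340, 130) [ 0.739 -0.251  0.512]
(400, 100) [ 0.75  -0.336  0.76 ]
(280, 118) [ 0.791 -0.069  0.477]
(240, 115) [0.727 0.047 0.75 ]
(319, 205) [ 0.519 -0.267  0.008]
(318, 212) [ 0.487 -0.261  0.009]
(320, 195) [ 0.564 -0.274  0.002]
```

Run:
```python
from h import *
f=grab_frame("top");g=grab_frame("side")
S=lambda n,z,*ps:print(n,[atz(g,u,v,z).round(4)[:2].tolist() for u,v in ps])
S("redtab",.082,(240.7,150),(250.5,148.7)); S("low",.055,(246,155))
np.set_printoptions(linewidth=250)
M=np.linalg.inv(f["camera_from_world"])
def cloud(f):
    v,u=np.mgrid[0:384,0:512]; d=f["depth"].astype(float)
    P=np.stack([(u-f["cx"])/f["fx"]*d,-(v-f["cy"])/f["fy"]*d,-d,np.ones_like(d)],-1)
    return (P@np.linalg.inv(f["camera_from_world"]).T)[...,:3]
C=cloud(f); print((C[183:230:2,302:336,2]*1000).round().astype(int))
D=cloud(g); print((D[240:286:3,248:310:2,2]*1000).round().astype(int))
print((C[180:232:3,195:215,2]*1000).round().astype(int))
```

```text
redtab [[0.5721, 0.2687], [0.6111, 0.2641]]
low [[0.5925, 0.2647]]
[[   0   -1   -5    1    2   -2    3    3    2   -5   -5    3   -9    0   -6    6   -8    1    0   -3   -1    2   -3   -4   -1   -6   -2   -5   -3    4    2    0   -2    2]
 [  -5    1    1    4    5    1   -4   -2   -4   -5   -3   -2    5   -5   80   71   69   72   -1   -2    3   -4    1    2    1   -2    0    1    5   -5   -3   -3    3   -1]
 [  -5    1    6    0   -3   -2    3    2    0   -2    6    6   36   68    7   16   20   33   43   45   54   63   72   72   68   69   73   64   -4   -2    0   -1   -7   10]
 [   0   -1   -2   -7    6    5    0   -2   13    6   18    8   40   73    5   36   55   63   54   11   -5   23   47   71    7   26   28   39   48   55   55   68   71   71]
 [   1   -1    4    0   -1   -4   -4   -4   13    3    8   26   66   78   51   64   60   60   57   61    3   28   59   67    0    5    0    5    6   -4    6   20   47   73]
 [   1    3   -3   -1   -8   -2   -2   -6    1   -1   11   38   70   30   43   64   61   57   65   65   37   62   93  113  118  115   65   61   58   67   13   31   57  
[... 6803 characters left out ...]
   -6   -1   -1   -5   -4    6    0    1    2   -3    0   -5    2   -2   -2    2]
 [   0    4    4   -1   -3   -3   -1   -6   -2   -1    1   -7    3    3   -4   -3    0   -3   -2    9]
 [  -8    2   -2   -5    2    1   -2   -2    1    2   -1   -2   -1    2   -6   -3   -2  -10    2   -1]
 [   1   -3    1    1   -4    2    4    3    4  -11   -1   -3   -5   -1   -2   -1    8   -1   -6    0]
 [   1    4   -1   -3   -5   -1    0   -3    0    2   -1   -3   -1   -2    3   -6   -2   -4   -3   -6]
 [   5    4    8   -2    7    4   -3    0    2    3    2   -3   -5   -2   -1    9    4    1    4    5]
 [  -2   -5   -1   -1    2    1   -4   -2    3   -2    1   -4    0    2    0   -4   -6    2   -3   -4]]
```

```bash
cat >> h.py <<'E'
def cloud(f):
    v,u=np.mgrid[0:384,0:512]; d=f["depth"].astype(float)
    P=np.stack([(u-f["cx"])/f["fx"]*d,-(v-f["cy"])/f["fy"]*d,-d,np.ones_like(d)],-1)
    return (P@np.linalg.inv(f["camera_from_world"]).T)[...,:3]
def box(C,x0,x1,y0,y1,z0,z1):
    P=C.reshape(-1,3); m=(P[:,0]>x0)&(P[:,0]<x1)&(P[:,1]>y0)&(P[:,1]<y1)&(P[:,2]>z0)&(P[:,2]<z1); return P[m]
E
python3 - <<'E'
from h import *
for n in ["top","side"]:
    f=grab_frame(n); C=cloud(f); px=f["pixels"].reshape(-1,3).astype(int)
    def rect(P):
        r=cv2.minAreaRect((P[:,:2]*1000).astype(np.float32)); return [np.round(q,1) for q in r[:2]]+[round(r[2],1),len(P)]
    H=box(C,.4,.65,-.36,-.17,.106,.13); print(n,"handle",rect(H), H.mean(0).round(4))
    c=H[:,:2]-H[:,:2].mean(0); w,V=np.linalg.eigh(c.T@c); print(" axis",np.degrees(np.arctan2(V[1,1],V[0,1])), "span",(c@V[:,1]).min(),(c@V[:,1]).max())
    B=box(C,.4,.65,-.36,-.17,.064,.08); print(" bluerim",rect(B))
    G=box(C,.42,.7,-.06,.19,.094,.112); print(" grey rim",rect(G))
    P=box(C,.42,.7,-.08,.21,.022,.042)
    print(" platter", len(P), cv2.minEnclosingCircle((P[:,:2]*1000).astype(np.float32)))
    m=(px[:,2]>130)&(px[:,1]<70)&(px[:,0]<70); R=C.reshape(-1,3)[m]; R=R[(R[:,1]>.2)&(R[:,1]<.33)&(R[:,0]>.5)&(R[:,0]<.68)]
    print(" red",len(R),R.min(0).round(3),R.max(0).round(3),R.mean(0).round(4), [np.round(q,1) for q in cv2.minAreaRect((R[:,:2]*1000).astype(np.float32))])
E
```

```text
top handle [array([ 518.3, -270.5]), array([ 12.3, 107.9]), 77.0, 80] [ 0.5177 -0.2693  0.1159]
 axis 167.45509107077288 span -0.054762267840386736 0.053119726621502
 bluerim [array([ 517.6, -270.4]), array([ 94.4, 164.1]), 76.8, 176]
 grey rim [array([565.4,  61.1]), array([135.6, 192.1]), 67.4, 244]
 platter 1949 ((604.249755859375, 51.76988220214844), 159.1306915283203)
 red 8 [0.577 0.266 0.076] [0.603 0.272 0.085] [0.5886 0.2681 0.0814] [array([589.7, 269.1]), array([25.6,  5.1]), np.float64(0.5)]
side handle [array([ 516.5, -270.9]), array([ 19.7, 109.6]), 78.5, 160] [ 0.5154 -0.2713  0.1136]
 axis 166.47028700798657 span -0.05574050837599739 0.05384935813291655
 bluerim [array([ 517.3, -269.3]), array([103.4, 164.2]), 76.6, 341]
 grey rim [array([564.3,  63.9]), array([146.8, 191.4]), 68.0, 327]
 platter 1364 ((601.8966064453125, 48.482418060302734), 158.09225463867188)
 red 9 [0.573 0.262 0.075] [0.6   0.269 0.082] [0.5861 0.2659 0.0789] [array([586.7, 265.6]), array([ 3. , 27.5]), np.float64(71.5)]
```

```bash
cat >> h.py <<'E'
from scipy.spatial.transform import Rotation as Ro
def togo(target,yawx=None):
    """mm shift in tool axes to world target TCP; spin to bring tool x to world yaw deg"""
    s=get_state(); R=Ro.from_quat(s["orientation"]).as_matrix(); d=R.T@(np.array(target)-s["tool_pos"])*1000
    yaw=np.degrees(np.arctan2(R[1,0],R[0,0])); print("t",round(s["time_s"],2),"tcp",s["tool_pos"].round(4),"yaw",yaw.round(2),"F",s["wrist_force"].round(1),"w",round(s["width"],4))
    sp=None
    if yawx is not None:
        # spin about tool y (down): positive spin lowers world yaw by its amount if y is down
        sp=-np.radians((yawx-yaw+180)%360-180)*np.sign(-R[2,1])
    print("shift",d.round(1),"spin",sp)
    return R
E
python3 - <<'E'
from h import *
R=togo([.6,.08,.231],90); print(R.round(4)); print(get_state()["joint_positions"])
C=cloud(grab_frame("side"))
P=box(C,.6,.8,.0,.35,.13,.75); 
print("side pts",len(P)); 
for z in np.arange(.13,.7,.05):
    q=P[(P[:,2]>z)&(P[:,2]<=z+.05)]
    if len(q): print(z.round(2),len(q),q.min(0).round(3),q.max(0).round(3))
C=cloud(grab_frame("top"));P=box(C,.3,.78,-.4,.35,.13,.75)
for z in np.arange(.13,.75,.05):
    q=P[(P[:,2]>z)&(P[:,2]<=z+.05)]
    if len(q): print(z.round(2),len(q),q.min(0).round(3),q.max(0).round(3))
E
```

```text
t 0.55 tcp [0.1859 0.5176 0.2313] yaw 70.24 F [ 0.1 -0.1 -0.1] w 0.0855
shift [-2.719e+02  3.000e-01 -5.377e+02] spin -0.3447919591096367
[[ 0.338  -0.     -0.9411]
 [ 0.9411 -0.      0.338 ]
 [-0.     -1.      0.    ]]
[ 1.02319109e+00  2.58603196e-01  1.53499938e+00 -3.50846007e-07
  1.34800833e+00 -2.02813197e-01]
side pts 2969
0.13 219 [0.727 0.188 0.13 ] [0.784 0.312 0.18 ]
0.18 92 [0.732 0.188 0.18 ] [0.783 0.306 0.225]
0.23 3 [0.742 0.296 0.23 ] [0.746 0.298 0.237]
0.33 784 [0.735 0.    0.338] [0.8  0.35 0.38]
0.38 613 [0.737 0.012 0.38 ] [0.799 0.335 0.43 ]
0.43 619 [0.743 0.047 0.43 ] [0.799 0.313 0.48 ]
0.48 190 [0.771 0.161 0.48 ] [0.8   0.299 0.53 ]
0.53 157 [0.775 0.173 0.53 ] [0.798 0.298 0.579]
0.58 205 [0.772 0.169 0.58 ] [0.799 0.306 0.63 ]
0.63 42 [0.771 0.169 0.63 ] [0.799 0.296 0.637]
0.68 36 [0.739 0.003 0.718] [0.743 0.075 0.729]
0.13 393 [ 0.612 -0.4    0.13 ] [0.775 0.307 0.18 ]
0.18 170 [ 0.734 -0.35   0.18 ] [0.772 0.301 0.23 ]
0.23 106 [ 0.738 -0.348  0.231] [0.759 0.297 0.28 ]
0.28 110 [ 0.738 -0.348  0.28 ] [ 0.749 -0.2    0.33 ]
0.33 1531 [ 0.738 -0.4    0.33 ] [0.78 0.35 0.38]
0.38 737 [ 0.738 -0.4    0.38 ] [0.78  0.348 0.43 ]
0.43 855 [ 0.738 -0.399  0.43 ] [0.78  0.331 0.48 ]
0.48 320 [ 0.738 -0.399  0.48 ] [0.78  0.301 0.53 ]
0.53 269 [ 0.738 -0.4    0.53 ] [0.78  0.294 0.58 ]
0.58 264 [ 0.738 -0.348  0.581] [ 0.769 -0.199  0.63 ]
0.63 287 [ 0.738 -0.35   0.63 ] [ 0.755 -0.199  0.68 ]
0.68 113 [ 0.738 -0.349  0.68 ] [ 0.743 -0.2    0.714]
0.73 312 [ 0.726 -0.4    0.738] [0.775 0.35  0.75 ]
```

Request:
step_arm:
  steps:
    - [-17, 0, -34, -0.05]
    - [-34, 0, -67, -0.1]
    - [-51, 0, -101, -0.15]
    - [-68, 0, -134, -0.2]
    - [-85, 0, -168, -0.25]
    - [-102, 0, -202, -0.3]
    - [-119, 0, -235, -0.345]
    - [-136, 0, -269, -0.345]
  claw: 0

```text
time_s: 1.32
tool_pos: [0.394, 0.2973, 0.2316]
orientation: [0.499, 0.501, -0.5, -0.499]
wrist_force: [1.2, 1.3, 0.2]
width: -0.0004
```

Run:
```python
from h import *
R=togo([.634,.077,.231],90); print(R.round(3).tolist())
```

```text
t 1.32 tcp [0.394  0.2973 0.2316] yaw 90.16 F [1.2 1.3 0.2] w -0.0004
shift [-220.9    0.6 -239.4] spin 0.002752706142703399
[[-0.003, 0.0, -1.0], [1.0, 0.0, -0.003], [0.0, -1.0, -0.0]]
```

Request:
step_arm:
  steps:
    - [-28, 0, -30, 0]
    - [-56, 0, -60, 0]
    - [-84, 0, -90, 0]
    - [-112, 0, -120, 0]
    - [-140, 8, -150, 0]
    - [-168, 30, -180, 0]
    - [-196, 60, -215, 0]
    - [-221, 85, -241, 0]

```text
time_s: 1.98
tool_pos: [0.6257, 0.0862, 0.1574]
orientation: [0.5, 0.501, -0.5, -0.499]
wrist_force: [0.5, 0.8, 0.3]
width: 0.0
```

Run:
```python
from h import *
R=togo([.636,.076,.065],90)
f=grab_frame("wrist"); cv2.imwrite("pics/w1.png",f["pixels"])
g=grab_frame("side"); crop(g,190,60,350,220,4,"s2.png")
```

```text
t 1.98 tcp [0.6257 0.0862 0.1574] yaw 90.12 F [0.5 0.8 0.3] w 0.0
shift [-10.3  92.4 -10.1] spin 0.002120746400106489
```

View pics/w1.png

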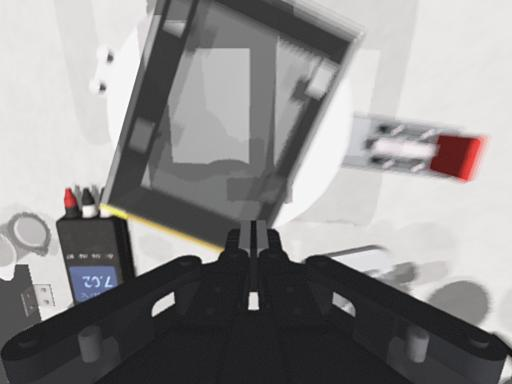

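View pics/s2.png

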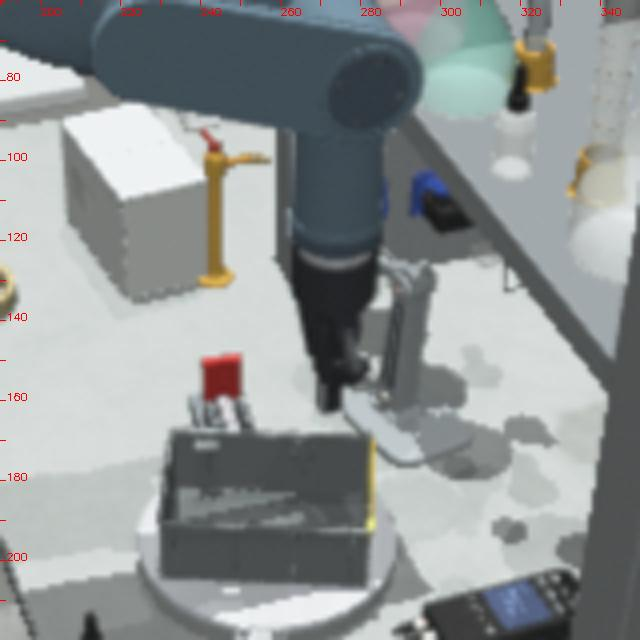

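Run:
```python
from h import *
f=grab_frame("wrist"); C=cloud(f); px=f["pixels"].reshape(-1,3).astype(int)
def rect(P):
    r=cv2.minAreaRect((P[:,:2]*1000).astype(np.float32)); return [np.round(q,1) for q in r[:2]]+[round(r[2],1),len(P)]
G=box(C,.42,.66,-.06,.19,.096,.108); print(rect(G),G[:,2].mean(),G.min(0),G.max(0))
m=(px[:,2]>130)&(px[:,1]<70)&(px[:,0]<70); R=C.reshape(-1,3)[m]; R=R[(R[:,1]>.2)&(R[:,1]<.33)&(R[:,0]>.5)&(R[:,0]<.68)]
T=R[R[:,2]>.076]; print("red top",rect(T),T[:,2].mean(),"all",rect(R),R.min(0),R.max(0))
P=box(C,.42,.7,-.08,.21,.028,.036); print(P[:,2].mean(),len(P))
g=grab_frame("side"); D=cloud(g); 
Q=D[60:140,250:300].reshape(-1,3); Q=Q[(Q[:,0]>.55)&(Q[:,0]<.73)&(Q[:,1]<.16)&(Q[:,1]>0)&(Q[:,2]>.15)]
for z in np.arange(.15,.5,.03):
    q=Q[(Q[:,2]>z)&(Q[:,2]<z+.03)]
    if len(q): print(z.round(2),q.min(0).round(3),q.max(0).round(3))
```

```text
[array([564.7,  65.9]), array([136.9, 191.2]), 67.8, 6726] 0.1012745101560091 [ 0.48431789 -0.03257249  0.09600295] [0.65999798 0.16440466 0.10468048]
red top [array([590.7, 272.9]), array([ 8.3, 37.9]), 83.6, 218] 0.08159302897385816 all [array([590.7, 272.9]), array([ 8.3, 37.9]), 83.6, 218] [0.57188489 0.26724881 0.0792414 ] [0.60933787 0.27858668 0.08395331]
0.0339084717135827 15373
0.21 [0.611 0.124 0.224] [0.615 0.134 0.235]
0.24 [0.605 0.053 0.241] [0.642 0.101 0.268]
0.27 [0.586 0.044 0.27 ] [0.656 0.091 0.3  ]
0.3 [0.587 0.041 0.3  ] [0.662 0.098 0.33 ]
0.33 [0.583 0.043 0.33 ] [0.664 0.092 0.36 ]
0.36 [0.586 0.04  0.36 ] [0.659 0.105 0.39 ]
0.39 [0.586 0.041 0.39 ] [0.658 0.093 0.42 ]
0.42 [0.588 0.042 0.42 ] [0.654 0.092 0.449]
0.45 [0.566 0.02  0.45 ] [0.657 0.057 0.48 ]
0.48 [0.55  0.016 0.48 ] [0.669 0.037 0.51 ]
```

Request:
step_arm:
  steps:
    - [-9, 5, -11, 0]
    - [-9, 30, -11, 0]
    - [-9, 60, -11, 0]
    - [-9, 85, -11, 0]
    - [-9, 92, -11, 0]
    - [-9, 92, -11, 0]

```text
time_s: 2.68
tool_pos: [0.6327, 0.0789, 0.0628]
orientation: [-0.498, -0.499, 0.502, 0.501]
wrist_force: [-0.7, 0.2, -0.8]
width: -0.0003
```

Run:
```python
from h import *
R=togo([.636,.076,.065],90)
c=np.array([.565,.064]); p=get_state()["tool_pos"][:2]
def a(r,deg): return c+r*np.array([np.cos(np.radians(deg)),np.sin(np.radians(deg))])
v=p-c; print(np.hypot(*v),np.degrees(np.arctan2(v[1],v[0])))
th0=np.degrees(np.arctan2(v[1],v[0])); r=.072
Rm=R
for k in range(0,200,5):
    q=a(r,th0+k); d=Rm.T@np.array([q[0]-p[0],q[1]-p[1],0])*1000
    print(k,d.round(0)[[0,2]],end="; ")
```

```text
t 2.68 tcp [0.6327 0.0789 0.0628] yaw 90.11 F [-0.7  0.2 -0.8] w -0.0003
shift [-2.9 -2.2 -3.3] spin 0.0019383591117930518
0.06932300967131937 12.385863104261713
0 [ 1. -3.]; 5 [ 7. -1.]; 10 [13.  1.]; 15 [18.  4.]; 20 [24.  7.]; 25 [29. 10.]; 30 [34. 14.]; 35 [38. 19.]; 40 [42. 24.]; 45 [46. 29.]; 50 [49. 34.]; 55 [52. 40.]; 60 [54. 46.]; 65 [55. 52.]; 70 [57. 58.]; 75 [57. 64.]; 80 [57. 71.]; 85 [57. 77.]; 90 [56. 83.]; 95 [54. 89.]; 100 [52. 95.]; 105 [ 49. 101.]; 110 [ 46. 106.]; 115 [ 43. 111.]; 120 [ 39. 116.]; 125 [ 34. 121.]; 130 [ 29. 125.]; 135 [ 24. 128.]; 140 [ 19. 131.]; 145 [ 13. 134.]; 150 [  7. 136.]; 155 [  1. 138.]; 160 [ -5. 139.]; 165 [-11. 140.]; 170 [-18. 140.]; 175 [-24. 139.]; 180 [-30. 138.]; 185 [-36. 136.]; 190 [-42. 134.]; 195 [-48. 132.];
```

```bash
cat >> h.py <<'E'
def arc(r,start,stop,step,c=(.565,.064)):
    s=get_state(); R=Ro.from_quat(s["orientation"]).as_matrix(); p=s["tool_pos"]; v=p[:2]-c
    print("r",np.hypot(*v),"pol",np.degrees(np.arctan2(v[1],v[0])),"z",p[2],"F",s["wrist_force"].round(1))
    for k in np.arange(start,stop,step):
        q=np.array(c)+r*np.array([np.cos(np.radians(k)),np.sin(np.radians(k))])
        d=R.T@np.array([q[0]-p[0],q[1]-p[1],.064-p[2]])*1000; print(k,d.round(0).astype(int).tolist())
E
python3 -c "
from h import *
arc(.084,10,70,7)"
```

```text
r 0.06932300967131937 pol 12.385863104261713 z 0.06279833325159795 F [-0.7  0.2 -0.8]
10 [0, -1, -15]
17 [10, -1, -13]
24 [19, -1, -9]
31 [28, -1, -4]
38 [37, -1, 1]
45 [45, -1, 8]
52 [51, -1, 16]
59 [57, -1, 24]
66 [62, -1, 33]
```

Request:
step_arm:
  steps:
    - [0, -1, -8, 0]
    - [3, -1, -15, 0]
    - [10, -1, -13, 0]
    - [19, -1, -9, 0]
    - [28, -1, -4, 0]
    - [37, -1, 1, 0]
    - [37, -1, 1, 0]

```text
time_s: 3.27
tool_pos: [0.6317, 0.1169, 0.0659]
orientation: [-0.498, -0.5, 0.502, 0.501]
wrist_force: [-0.4, -0.6, -1.2]
width: -0.0001
```

Run:
```python
from h import *
arc(.084,45,115,7)
g=grab_frame("side"); crop(g,190,60,350,220,4,"s3.png")
```

```text
r 0.0851377935269439 pol 38.42721563534491 z 0.06585739307284162 F [-0.4 -0.6 -1.2]
45 [7, 2, 7]
52 [13, 2, 15]
59 [19, 2, 23]
66 [24, 2, 32]
73 [28, 2, 42]
80 [30, 2, 52]
87 [31, 2, 62]
94 [31, 2, 72]
101 [30, 2, 83]
108 [27, 2, 93]
```

View pics/s3.png

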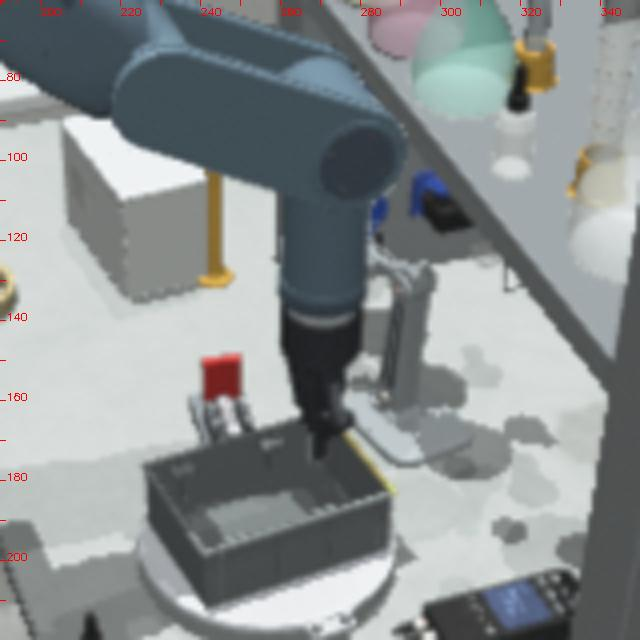

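Request:
step_arm:
  steps:
    - [7, 2, 7, 0]
    - [13, 2, 15, 0]
    - [19, 2, 23, 0]
    - [24, 2, 32, 0]
    - [28, 2, 42, 0]
    - [30, 2, 52, 0]
    - [31, 2, 62, 0]
    - [31, 2, 72, 0]

```text
time_s: 3.98
tool_pos: [0.5617, 0.1463, 0.0651]
orientation: [-0.5, -0.501, 0.501, 0.499]
wrist_force: [2.6, -8.7, -0.5]
width: 0.0003
```

Run:
```python
from h import *
arc(.084,94,171,7)
```

```text
r 0.08240727867955003 pol 92.32834047995064 z 0.06512656506967873 F [ 2.6 -8.7 -0.5]
94 [1, 1, 3]
101 [0, 1, 13]
108 [-2, 1, 23]
115 [-6, 1, 32]
122 [-11, 1, 41]
129 [-17, 1, 50]
136 [-24, 1, 57]
143 [-32, 1, 64]
150 [-40, 1, 70]
157 [-49, 1, 74]
164 [-59, 1, 78]
```

Request:
step_arm:
  steps:
    - [-5, 1, 7, 0]
    - [-6, 1, 16, 0]
    - [-8, 1, 25, 0]
    - [-12, 1, 33, 0]
    - [-17, 1, 41, 0]
    - [-23, 1, 48, 0]
    - [-29, 1, 55, 0]
    - [-36, 1, 61, 0]

```text
time_s: 4.65
tool_pos: [0.5053, 0.1093, 0.0659]
orientation: [0.502, 0.503, -0.498, -0.496]
wrist_force: [11.1, -3.7, -0.7]
width: -0.0001
```

Run:
```python
from h import *
arc(.079,143,230,7)
g=grab_frame("side"); crop(g,190,60,350,220,4,"s4.png")
```

```text
r 0.0749417511340243 pol 142.79598461437357 z 0.06594722504750906 F [11.1 -3.7 -0.7]
143 [2, 2, 3]
150 [-6, 2, 9]
157 [-14, 2, 13]
164 [-23, 2, 16]
171 [-33, 2, 18]
178 [-42, 2, 19]
185 [-52, 2, 19]
192 [-62, 2, 18]
199 [-71, 2, 15]
206 [-80, 2, 12]
213 [-88, 2, 7]
220 [-96, 2, 1]
227 [-103, 2, -5]
```

View pics/s4.png

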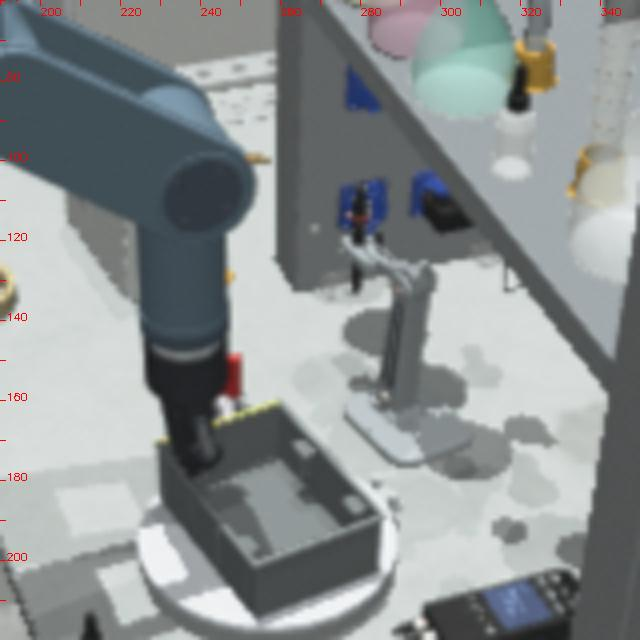

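Run:
```python
from h import *
arc(.069,150,230,7)
```

```text
r 0.0764191383028474 pol 144.18015769517513 z 0.06564346142362595 F [-0.3  0.  -0.4]
150 [-10, 2, -2]
157 [-18, 2, 2]
164 [-26, 2, 4]
171 [-34, 2, 6]
178 [-42, 2, 7]
185 [-51, 2, 7]
192 [-59, 2, 6]
199 [-67, 2, 4]
206 [-75, 2, 0]
213 [-82, 2, -4]
220 [-89, 2, -9]
227 [-95, 2, -15]
```

Request:
step_arm:
  steps:
    - [-9, 2, 1, 0]
    - [-17, 2, 5, 0]
    - [-25, 2, 8, 0]
    - [-34, 2, 10, 0]
    - [-42, 2, 11, 0]
    - [-51, 2, 11, 0]
    - [-60, 2, 10, 0]
    - [-60, 2, 10, 0]

```text
time_s: 5.37
tool_pos: [0.4948, 0.0468, 0.0642]
orientation: [0.503, 0.502, -0.499, -0.496]
wrist_force: [-0.4, 0.2, -0.8]
width: -0.0004
```

Run:
```python
from h import *
arc(.072,192,235,7)
g=grab_frame("side"); crop(g,190,60,350,220,4,"s5.png")
```

```text
r 0.07224949324532108 pol -166.18969327739802 z 0.06420730394112154 F [-0.4  0.2 -0.8]
192 [2, 0, 0]
199 [-6, 0, -2]
206 [-14, 0, -5]
213 [-22, 0, -10]
220 [-29, 0, -15]
227 [-35, 1, -21]
234 [-41, 1, -28]
```

View pics/s5.png

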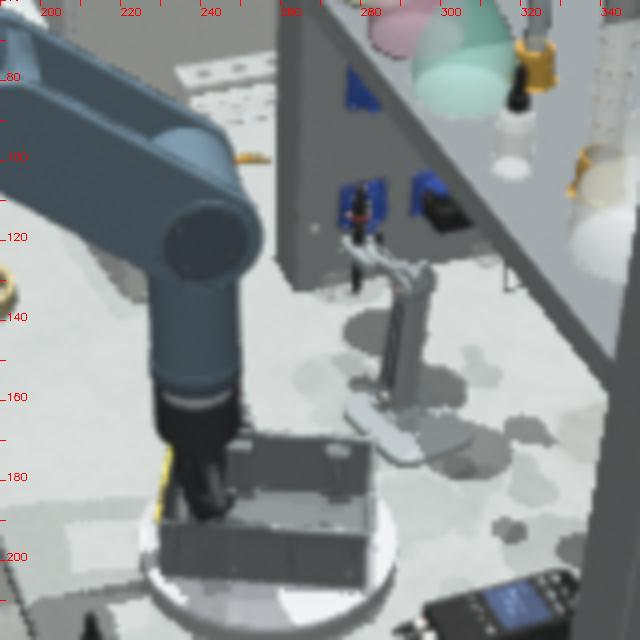

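Request:
step_arm:
  steps:
    - [-6, 0, -2, 0]
    - [-12, 0, -4, 0]
    - [-16, 0, -6, 0]
    - [-18, 0, -7, 0]
    - [-20, 0, -8, 0]
    - [-21, 0, -9, 0]
    - [-21, 0, -9, 0]

```text
time_s: 6.0
tool_pos: [0.504, 0.0261, 0.0641]
orientation: [0.503, 0.502, -0.498, -0.497]
wrist_force: [4.9, 4.0, 0.5]
width: 0.0001
```

```bash
cat > grey.py <<'E'
from h import *
def rect(P):
    r=cv2.minAreaRect((P[:,:2]*1000).astype(np.float32)); return [np.round(q,1) for q in r[:2]]+[round(r[2],2),len(P)]
for n in ["top","side","wrist"]:
    C=cloud(grab_frame(n)); P=box(C,.45,.68,-.06,.19,.095,.108); print(n,rect(P))
E
python3 - <<'E'
from h import *
arc(.072,206,235,7)
import grey
E
```

```text
r 0.07181547072299327 pol -148.1731057537388 z 0.0641154326078088 F [4.9 4.  0.5]
206 [6, 0, 4]
213 [-1, 0, -1]
220 [-8, 0, -6]
227 [-15, 0, -12]
234 [-20, 0, -19]
top [array([565.4,  61. ]), array([135.5, 191.9]), 80.72, 158]
side [array([564.6,  60.3]), array([145.5, 192. ]), 80.61, 243]
wrist [array([496. ,  76.7]), array([137.7,  55.9]), 79.1, 8413]
```

Request:
step_arm:
  steps:
    - [-2, 0, -1, 0]
    - [-4, 0, -3, 0]
    - [-6, 0, -4, 0]
    - [-6, 0, -4, 0]

```text
time_s: 6.48
tool_pos: [0.506, 0.0234, 0.0641]
orientation: [0.5, 0.502, -0.498, -0.499]
wrist_force: [-2.1, 18.2, 6.8]
width: -0.0
```

Run:
```python
from h import *
arc(.072,213,235,7)
import grey
```

```text
r 0.0716417359832637 pol -145.50305407748837 z 0.06405950301741667 F [-2.1 18.2  6.8]
213 [1, 0, 1]
220 [-6, 0, -4]
227 [-12, 0, -10]
234 [-18, 0, -17]
top [array([566.,  61.]), array([136.1, 190.5]), 82.86, 155]
side [array([564.8,  60.1]), array([145. , 193.7]), 82.95, 240]
wrist [array([497.2,  74.2]), array([138.5,  61.4]), 79.93, 8606]
```

Request:
step_arm:
  steps:
    - [4, 0, 3, 0]
    - [6, -15, 5, 0]
    - [6, -50, 5, 0]
    - [6, -85, 5, 0]
    - [25, -95, 0, 0.03]
    - [55, -95, -10, 0.06]
    - [90, -95, -22, 0.1]
    - [130, -95, -35, 0.12]

```text
time_s: 7.3
tool_pos: [0.5403, 0.1523, 0.16]
orientation: [0.531, 0.47, -0.466, -0.529]
wrist_force: [1.1, -0.3, -0.1]
width: 0.0001
```

Run:
```python
from h import *
togo([.597,.325,.14],82.9)
import grey
```

```text
t 7.3 tcp [0.5403 0.1523 0.16  ] yaw 82.94 F [ 1.1 -0.3 -0.1] w 0.0001
shift [178.3  20.6 -35. ] spin 0.0007587856564330663
top [array([565.6,  61.3]), array([135.9, 191.7]), 82.7, 169]
side [array([564.4,  60.7]), array([148.6, 192.1]), 82.47, 294]
wrist [array([546.9,  67.7]), array([136.8, 156.5]), 82.79, 4733]
```

Request:
step_arm:
  steps:
    - [35, 0, -7, 0]
    - [71, 0, -14, 0]
    - [107, 0, -21, 0]
    - [143, 0, -28, 0]
    - [178, 5, -35, 0]
    - [178, 20, -35, 0]
    - [178, 20, -35, 0]

```text
time_s: 8.03
tool_pos: [0.5937, 0.3269, 0.136]
orientation: [0.527, 0.471, -0.471, -0.527]
wrist_force: [-1.1, -1.1, -1.8]
width: 0.0001
```

Run:
```python
from h import *
togo([.597,.325,.05],82.9)
for n in ["wrist","top","side"]:
    f=grab_frame(n); C=cloud(f); px=f["pixels"].reshape(-1,3).astype(int)
    m=(px[:,2]>110)&(px[:,1]<70)&(px[:,0]<70); R=C.reshape(-1,3)[m]; R=R[(R[:,1]>.2)&(R[:,1]<.33)&(R[:,0]>.5)&(R[:,0]<.68)]
    if len(R): print(n,len(R),R.min(0).round(4),R.max(0).round(4),cv2.minAreaRect((R[:,:2]*1000).astype(np.float32)))
    if n=="wrist": cv2.imwrite("pics/w2.png",f["pixels"])
    if n=="side": crop(f,190,60,350,220,4,"s6.png")
import grey
```

```text
t 8.03 tcp [0.5937 0.3269 0.136 ] yaw 83.55 F [-1.1 -1.1 -1.8] w 0.0001
shift [-1.4 86.  -3.6] spin 0.01127405734752129
wrist 511 [ 5.716e-01  2.406e-01 -4.000e-04] [0.6405 0.2803 0.0841] ((607.0637817382812, 262.4857482910156), (27.373910903930664, 76.35395812988281), 73.8410415649414)
top 12 [0.577  0.2663 0.0769] [0.6072 0.2719 0.0857] ((592.0697631835938, 269.0383605957031), (5.580910682678223, 30.28009033203125), 89.38232421875)
side 82 [0.5723 0.2547 0.0359] [0.6069 0.2788 0.0807] ((589.4241943359375, 268.02728271484375), (19.725849151611328, 31.867910385131836), 70.25921630859375)
top [array([565.3,  61.4]), array([136. , 191.8]), 82.71, 231]
side [array([565.1,  62.6]), array([145.3, 192.8]), 82.63, 310]
wrist [array([639.3, 123.5]), array([15.8, 57.1]), 69.31, 595]
```

View pics/w2.png

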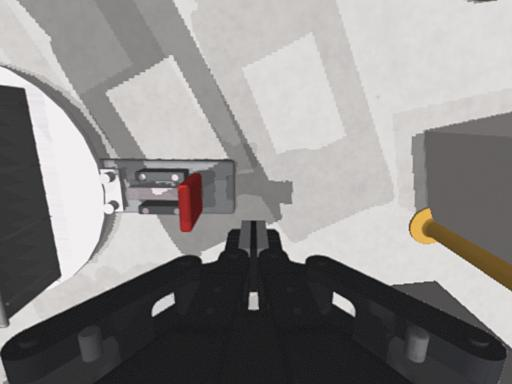

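View pics/s6.png

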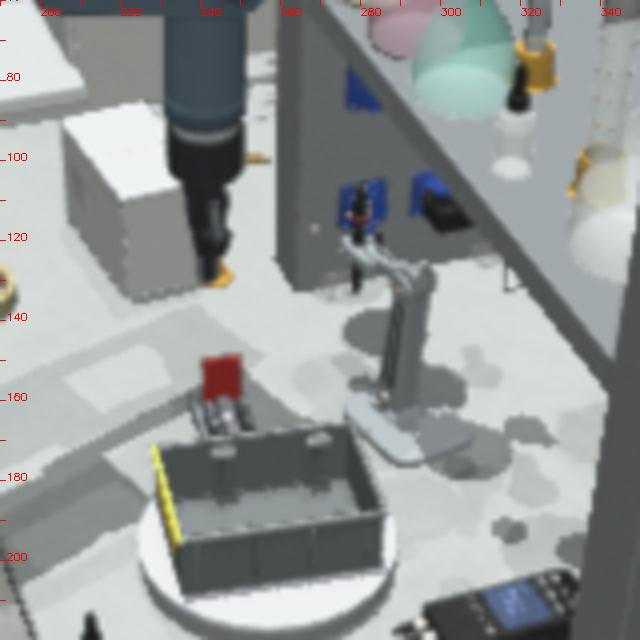

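Request:
step_arm:
  steps:
    - [0, 30, -4, 0.01]
    - [0, 65, -4, 0.01]
    - [0, 84, -4, 0.01]
    - [-10, 86, -4, 0.01]
    - [-20, 86, -4, 0.01]
    - [-28, 86, -4, 0.01]
    - [-34, 86, -4, 0.01]
    - [-40, 86, -4, 0.01]

```text
time_s: 9.0
tool_pos: [0.5971, 0.2855, 0.0573]
orientation: [0.532, 0.471, -0.464, -0.53]
wrist_force: [0.9, 1.1, 1.3]
width: -0.0002
```

Request:
step_arm:
  steps:
    - [-4, 0, 0, 0]
    - [-8, 0, 0, 0]
    - [-12, 0, 0, 0]
    - [-14, 0, 0, 0]
    - [-16, 0, 0, 0]

```text
time_s: 9.42
tool_pos: [0.596, 0.2704, 0.0588]
orientation: [0.532, 0.472, -0.462, -0.529]
wrist_force: [-0.5, 2.7, 1.3]
width: 0.0001
```

```bash
cat > bolt.py <<'E'
from h import *
togo([.597,.325,.05],82.9)
for n in ["wrist","top","side"]:
    f=grab_frame(n); C=cloud(f); px=f["pixels"].reshape(-1,3).astype(int)
    m=(px[:,2]>110)&(px[:,1]<70)&(px[:,0]<70); R=C.reshape(-1,3)[m]; R=R[(R[:,1]>.2)&(R[:,1]<.33)&(R[:,0]>.5)&(R[:,0]<.68)&(R[:,2]>.076)]
    if len(R): print(n,len(R),R.min(0).round(4),R.max(0).round(4),cv2.minAreaRect((R[:,:2]*1000).astype(np.float32)))
E
python3 bolt.py
```

```text
t 9.42 tcp [0.596  0.2704 0.0588] yaw 82.73 F [-0.5  2.7  1.3] w 0.0001
shift [54.2  9.1  6. ] spin -0.0028864758724851986
wrist 854 [0.5295 0.2482 0.0793] [0.5978 0.2791 0.201 ] ((562.6546630859375, 261.09063720703125), (11.686564445495605, 74.52420043945312), 70.40019226074219)
side 13 [0.5703 0.2382 0.0762] [0.6018 0.2528 0.0888] ((586.0641479492188, 245.24288940429688), (14.326961517333984, 31.69403839111328), 85.98286437988281)
```

Request:
step_arm:
  steps:
    - [-3, 0, 0, 0]
    - [-6, 0, 0, 0]
    - [-8, 0, 0, 0]
    - [-10, 0, 0, 0]

```text
time_s: 9.9
tool_pos: [0.5949, 0.2642, 0.0581]
orientation: [-0.531, -0.474, 0.46, 0.531]
wrist_force: [2.9, 24.2, -2.4]
width: -0.0002
```

```bash
python3 bolt.py
```

```text
t 9.9 tcp [0.5949 0.2642 0.0581] yaw 82.65 F [ 2.9 24.2 -2.4] w -0.0002
shift [60.5  8.9  5.8] spin -0.004328703265741025
wrist 821 [0.5283 0.2424 0.0794] [0.5956 0.272  0.2003] ((561.1071166992188, 254.89268493652344), (11.04700756072998, 73.1865234375), 71.11837005615234)
side 9 [0.5719 0.239  0.0762] [0.6005 0.2472 0.0832] ((586.3629760742188, 243.17156982421875), (7.532439708709717, 28.59052276611328), 87.88385772705078)
```

Request:
step_arm:
  steps:
    - [-5, 0, 0, 0]
    - [-6, 0, 0, 0]
    - [-6, 0, 0, 0]

```text
time_s: 10.3
tool_pos: [0.5949, 0.2644, 0.0583]
orientation: [-0.529, -0.477, 0.457, 0.532]
wrist_force: [3.8, 24.2, -3.1]
width: -0.0001
```

Request:
step_arm:
  steps:
    - [8, 0, 0, 0]
    - [25, 0, 0, 0]
    - [40, -5, 0, 0]
    - [40, -40, 0, 0]
    - [40, -75, 0, 0]
    - [40, -85, 0, 0]
    - [40, -85, 0, 0]

```text
time_s: 10.88
tool_pos: [0.6006, 0.3024, 0.1483]
orientation: [-0.531, -0.479, 0.455, 0.531]
wrist_force: [-0.8, 0.7, 0.8]
width: 0.0001
```

```bash
python3 bolt.py
python3 - <<'E'
from h import *
import grey
f=grab_frame("wrist"); cv2.imwrite("pics/w3.png",f["pixels"])
E
```

```text
t 10.88 tcp [0.6006 0.3024 0.1483] yaw 82.68 F [-0.8  0.7  0.8] w 0.0001
shift [19.5 98.7  8.6] spin -0.0037694728365945877
wrist 485 [0.5677 0.2424 0.0775] [0.6061 0.2547 0.0843] ((586.773193359375, 248.24212646484375), (9.179975509643555, 38.02683639526367), 82.703125)
top 12 [0.5721 0.2406 0.0768] [0.6024 0.2464 0.087 ] ((587.1821899414062, 243.54534912109375), (5.399547100067139, 30.262807846069336), 88.96742248535156)
side 10 [0.5741 0.2311 0.0772] [0.5995 0.2465 0.086 ] ((584.9095458984375, 236.74412536621094), (10.14433479309082, 27.27913475036621), 68.48491668701172)
top [array([565.2,  61.2]), array([135.7, 191.7]), 82.7, 224]
side [array([564.9,  62.8]), array([146.7, 192.5]), 82.1, 297]
wrist [array([602.3, 127.3]), array([ 35.7, 142. ]), 68.67, 2196]
```

View pics/w3.png

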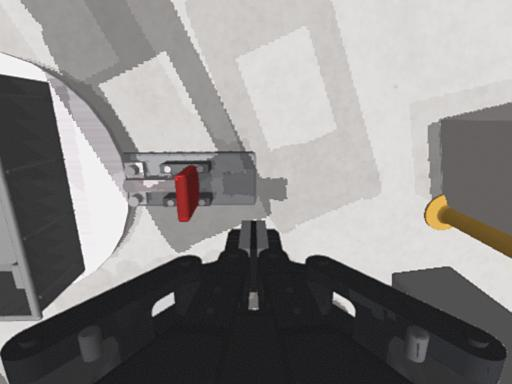

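Run:
```python
from h import *
f=grab_frame("wrist"); crop(f,90,130,290,240,4,"w3c.png")
C=cloud(f); B=box(C,.5,.68,.1,.4,.006,.025)
# bracket extent in base coordinates
c=np.array([.565,.0625]); y=np.array([.1253,.992]); x=np.array([.992,-.1253])
for z0,z1 in [(.006,.012),(.012,.02),(.02,.03),(.03,.045),(.045,.06),(.076,.086)]:
    B=box(C,.5,.68,.1,.36,z0,z1)[:,:2]-c; m=abs(B@x)<.035;B=B[m]
    if len(B): r=B@y; print(z0,len(B),np.percentile(r,[1,5,50,95,99,100]).round(4), np.percentile(B@x,[2,98]).round(4))
```

```text
0.006 85 [0.1142 0.1177 0.1712 0.2435 0.2468 0.2477] [-0.0289 -0.0285]
0.012 3792 [0.1212 0.1363 0.2105 0.2444 0.2476 0.2476] [-0.0286  0.0251]
0.02 570 [0.1176 0.1192 0.1369 0.2015 0.2033 0.2034] [-0.0315  0.0286]
0.03 6351 [0.0675 0.0682 0.1022 0.1922 0.2012 0.2034] [-0.0334  0.0328]
0.045 1123 [0.0671 0.0674 0.0684 0.1922 0.1924 0.1924] [-0.0337  0.0334]
0.076 1547 [0.067  0.0674 0.0689 0.1916 0.1922 0.1924] [-0.033   0.0325]
```

View pics/w3c.png

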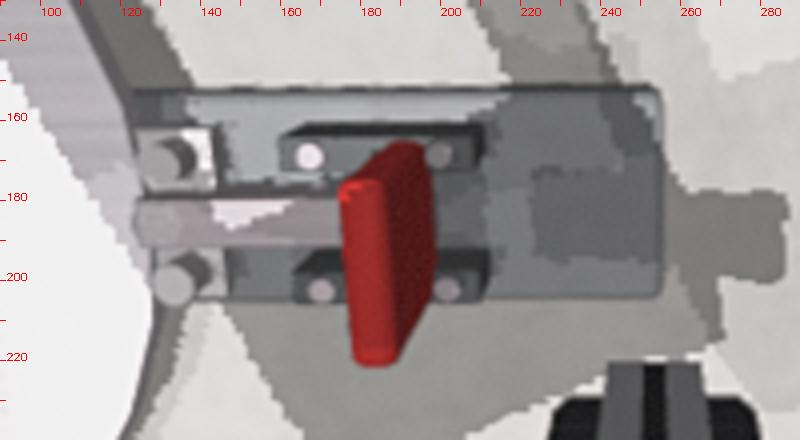

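Request:
step_arm:
  steps:
    - [-20, -25, 0, 0]
    - [-55, -55, 0, 0]
    - [-95, -60, 1, 0.02]
    - [-135, -60, 2, 0.04]
    - [-175, -60, 3, 0.06]
    - [-215, -60, 4, 0.08]
    - [-255, -60, 5, 0.1]
    - [-295, -60, 6, 0.1]
  claw: 85

```text
time_s: 11.95
tool_pos: [0.5524, 0.0072, 0.1955]
orientation: [-0.551, -0.448, 0.431, 0.556]
wrist_force: [0.8, -0.2, 0.3]
width: 0.0853
```

Request:
step_arm:
  steps:
    - [-39, 0, 0, 0]
    - [-78, 0, 0, 0]
    - [-117, 0, 0, 0]
    - [-156, 0, 0, 0]
    - [-190, 0, 0, 0]
    - [-215, 0, 0, 0]
    - [-215, 0, 0, 0]

```text
time_s: 12.53
tool_pos: [0.5025, -0.207, 0.1898]
orientation: [-0.553, -0.446, 0.43, 0.557]
wrist_force: [-0.4, 0.2, 0.2]
width: 0.0846
```

Run:
```python
from h import *
togo([.5175,-.270,.083],76.9)
f=grab_frame("wrist"); cv2.imwrite("pics/w4.png",f["pixels"])
def rect(P):
    r=cv2.minAreaRect((P[:,:2]*1000).astype(np.float32)); return [np.round(q,1) for q in r[:2]]+[round(r[2],2),len(P)]
for n in ["wrist","side","top"]:
    C=cloud(grab_frame(n))
    H=box(C,.4,.65,-.36,-.17,.11,.125); print(n,"handle",rect(H) if len(H) else 0)
    H=box(C,.4,.62,-.36,-.17,.066,.079); print(n,"rim",rect(H) if len(H) else 0)
```

```text
t 12.53 tcp [ 0.5025 -0.207   0.1898] yaw 76.62 F [-0.4  0.2  0.2] w 0.0846
shift [-60.1 105.7 -28.2] spin -0.004895927311936535
wrist handle [array([ 516.2, -265.6]), array([ 12.6, 108.6]), 76.76, 1659]
wrist rim [array([ 517. , -265.9]), array([ 94.3, 164.1]), 76.91, 2506]
side handle [array([ 516.4, -271.9]), array([ 19.8, 109.7]), 76.09, 132]
side rim [array([ 517.6, -269.2]), array([ 98.6, 164.3]), 76.79, 290]
top handle 0
top rim [array([ 517.8, -269.9]), array([ 93.5, 163.8]), 76.72, 56]
```

View pics/w4.png

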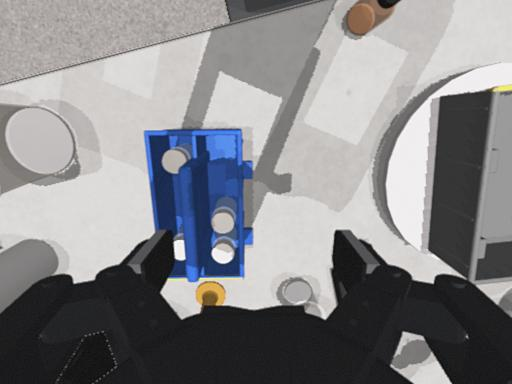

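Request:
step_arm:
  steps:
    - [-30, 0, -14, -0.005]
    - [-58, 0, -27, -0.005]
    - [-58, 25, -27, -0.005]
    - [-58, 60, -27, -0.005]
    - [-58, 90, -27, -0.005]
    - [-58, 103, -27, -0.005]
    - [-58, 106, -27, -0.005]
    - [-58, 106, -27, -0.005]

```text
time_s: 13.4
tool_pos: [0.5182, -0.2599, 0.082]
orientation: [-0.548, -0.45, 0.433, 0.556]
wrist_force: [-0.4, 1.1, 1.1]
width: 0.0846
```

Run:
```python
from h import *
togo([.5175,-.268,.083],76.9)
g=grab_frame("side"); crop(g,210,170,350,310,4,"s7.png")
```

```text
t 13.4 tcp [ 0.5182 -0.2599  0.082 ] yaw 77.28 F [-0.4  1.1  1.1] w 0.0846
shift [-8.  -1.2 -1.1] spin 0.006668571803078748
```

View pics/s7.png

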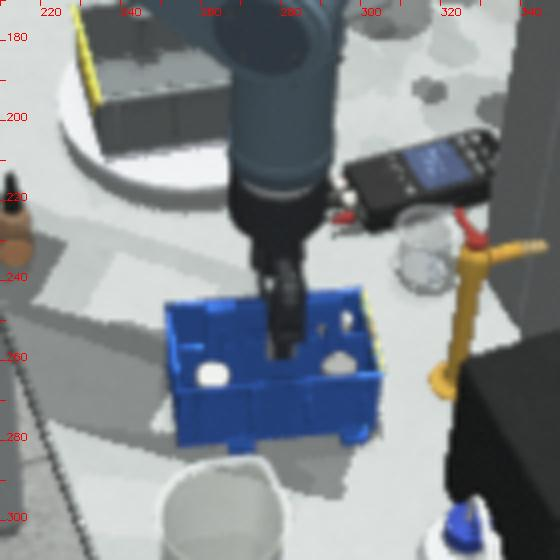

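Request:
step_arm:
  steps:
    - [-8, 0, -1, 0.006]
    - [-9, 0, -1, 0.006]
    - [-9, 0, -1, 0.006]

```text
time_s: 13.7
tool_pos: [0.5188, -0.271, 0.0847]
orientation: [-0.552, -0.449, 0.431, 0.555]
wrist_force: [-0.1, -0.2, -0.4]
width: 0.0851
```

Request:
step_arm:
  steps:
    - [0, 0, 0, 0]
    - [0, 0, 0, 0]
    - [0, 0, 0, 0]
    - [0, 0, 0, 0]
    - [0, 0, 0, 0]
    - [0, 0, 0, 0]
    - [0, 0, 0, 0]
    - [0, 0, 0, 0]
  claw: 0
  squeeze: 60

```text
time_s: 14.37
tool_pos: [0.5189, -0.2704, 0.0847]
orientation: [-0.552, -0.449, 0.431, 0.556]
wrist_force: [1.2, 3.1, 1.5]
width: 0.0113
```

```bash
cat > blue.py <<'E'
from h import *
togo([.5175,-.268,.083],76.9)
def rect(P):
    r=cv2.minAreaRect((P[:,:2]*1000).astype(np.float32)); return [np.round(q,1) for q in r[:2]]+[round(r[2],2),len(P)]
for n in ["side","top"]:
    C=cloud(grab_frame(n))
    H=box(C,.4,.62,-.36,-.17,.066,.079); print(n,"rim",rect(H) if len(H) else 0)
E
python3 blue.py
```

```text
t 14.37 tcp [ 0.5189 -0.2704  0.0847] yaw 76.92 F [1.2 3.1 1.5] w 0.0113
shift [2.  1.8 1.9] spin 0.0002916845290645647
side rim [array([ 516.3, -271.1]), array([100.2, 165.4]), 75.23, 310]
top rim [array([ 517.3, -271.9]), array([ 94. , 162.7]), 76.69, 98]
```

Request:
step_arm:
  steps:
    - [0, -8, 0, 0]
    - [0, -20, 0, 0]
    - [0, -40, 0, 0]
    - [0, -60, 0, 0]
    - [0, -85, 0, 0]
    - [0, -110, 0, 0]
    - [0, -135, 0, 0]
    - [0, -150, 0, 0]

```text
time_s: 15.13
tool_pos: [0.5165, -0.2744, 0.2374]
orientation: [-0.553, -0.449, 0.431, 0.555]
wrist_force: [0.9, -0.9, -4.1]
width: 0.0112
```

Run:
```python
from h import *
togo([.5665,.0623,.245],82.9)
g=grab_frame("side"); crop(g,210,130,350,270,4,"s8.png")
```

```text
t 15.13 tcp [ 0.5165 -0.2744  0.2374] yaw 76.91 F [ 0.9 -0.9 -4.1] w 0.0112
shift [339.4  -0.7  27.6] spin -0.10459264053771014
```

View pics/s8.png

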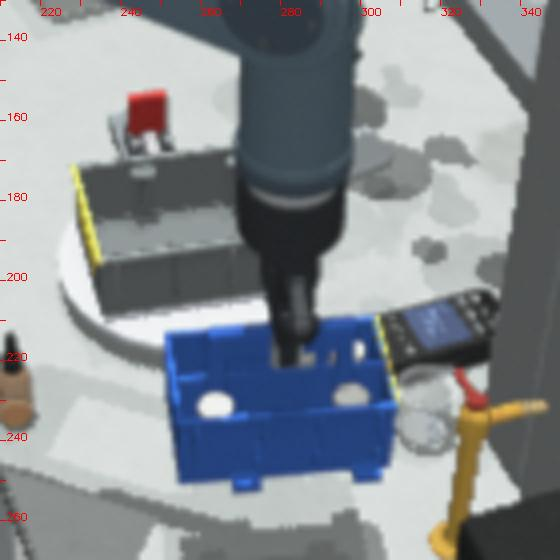

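Request:
step_arm:
  steps:
    - [12, 0, 1, 0]
    - [35, 0, 3, -0.02]
    - [62, 0, 5, -0.04]
    - [92, 0, 7, -0.06]
    - [122, 0, 10, -0.08]
    - [152, 0, 12, -0.1]
    - [182, 0, 15, -0.105]
    - [208, 0, 18, -0.105]

```text
time_s: 15.85
tool_pos: [0.546, -0.066, 0.2419]
orientation: [0.53, 0.477, -0.46, -0.53]
wrist_force: [0.6, 0.2, -4.7]
width: 0.0112
```

```bash
python3 -c "
from h import *
togo([.5665,.0623,.245],82.9)"
```

```text
t 15.85 tcp [ 0.546  -0.066   0.2419] yaw 82.97 F [ 0.6  0.2 -4.7] w 0.0112
shift [129.9  -0.6  -4.7] spin 0.0011589507235785243
```

Request:
step_arm:
  steps:
    - [26, 0, -1, 0]
    - [52, 0, -2, 0]
    - [76, 0, -3, 0]
    - [98, 0, -4, 0]
    - [115, 0, -5, 0]
    - [126, 0, -5, 0]
    - [130, 0, -5, 0]
    - [130, 0, -5, 0]

```text
time_s: 16.52
tool_pos: [0.5662, 0.0632, 0.2435]
orientation: [-0.529, -0.477, 0.46, 0.53]
wrist_force: [0.2, -0.1, -4.1]
width: 0.0111
```

```bash
cat > place.py <<'E'
from h import *
togo([.5665,.0623,.245],82.9)
s=get_state(); R=Ro.from_quat(s["orientation"]).as_matrix(); print("tilt",np.degrees(np.arccos(-R[2,1])))
zr=s["tool_pos"][2]-.0847+.072
def rect(P):
    r=cv2.minAreaRect((P[:,:2]*1000).astype(np.float32)); return [np.round(q,1) for q in r[:2]]+[round(r[2],2),len(P)]
for n in ["top","side"]:
    C=cloud(grab_frame(n))
    P=box(C,.45,.68,-.06,.19,.096,.107); print(n,"grey",rect(P) if len(P) else 0)
    P=box(C,.45,.68,-.06,.19,zr-.006,zr+.006); print(n,"blue",rect(P) if len(P) else 0)
E
python3 place.py
python3 - <<'E'
from h import *
crop(grab_frame("side"),200,90,340,230,4,"s9.png")
crop(grab_frame("top"),190,150,300,240,6,"t9.png")
cv2.imwrite("pics/w9.png",grab_frame("wrist")["pixels"])
E
```

```text
t 16.52 tcp [0.5662 0.0632 0.2435] yaw 83.05 F [ 0.2 -0.1 -4.1] w 0.0111
shift [-0.8 -1.6 -0.4] spin 0.0025476089269209027
tilt 1.3383642094430204
top grey [array([565.2,  61.3]), array([132.6, 192.6]), 81.67, 55]
top blue [array([564.5,  61.1]), array([ 92.8, 164.1]), 82.69, 84]
side grey [array([564.8,  61.8]), array([142.3, 193.4]), 81.98, 173]
side blue [array([564.3,  60.3]), array([101.3, 165.1]), 82.95, 237]
```

View pics/s9.png

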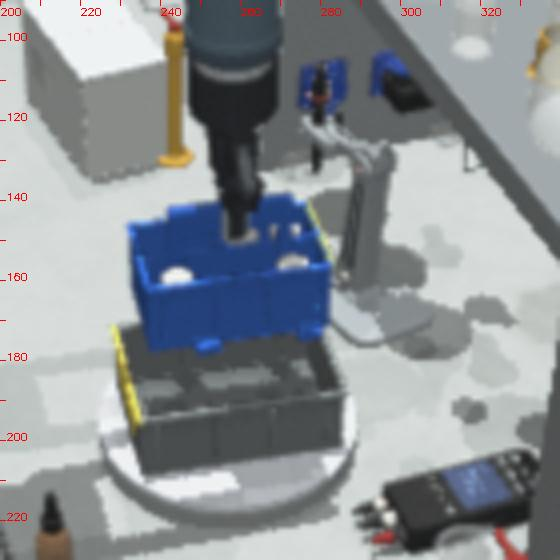

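View pics/w9.png

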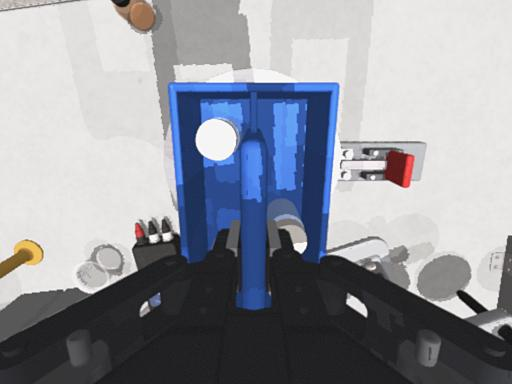

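Request:
step_arm:
  steps:
    - [-1, 8, 0, 0]
    - [-1, 20, 0, 0.003]
    - [-1, 32, 0, 0.003]
    - [-1, 42, 0, 0.003]
    - [-1, 48, 0, 0.003]
    - [-1, 50, 0, 0.003]
    - [-1, 50, 0, 0.003]

```text
time_s: 17.35
tool_pos: [0.5673, 0.061, 0.1936]
orientation: [-0.531, -0.475, 0.459, 0.531]
wrist_force: [0.0, 0.3, -4.2]
width: 0.0113
```

```bash
python3 place.py
python3 - <<'E'
from h import *
crop(grab_frame("side"),200,110,340,230,5,"s10.png")
E
```

```text
t 17.35 tcp [0.5673 0.061  0.1936] yaw 82.7 F [ 0.   0.3 -4.2] w 0.0113
shift [  2.2 -51.3   0.2] spin -0.0035713913644988536
tilt 1.3472955520552277
top grey [array([565.5,  61.9]), array([132. , 193.7]), 81.39, 92]
top blue [array([565.5,  59.2]), array([ 93.1, 163.9]), 82.6, 92]
side grey [array([564.7,  60.5]), array([142.1, 192.8]), 82.93, 159]
side blue [array([564.8,  58.1]), array([101.4, 164.9]), 81.98, 237]
```

View pics/s10.png

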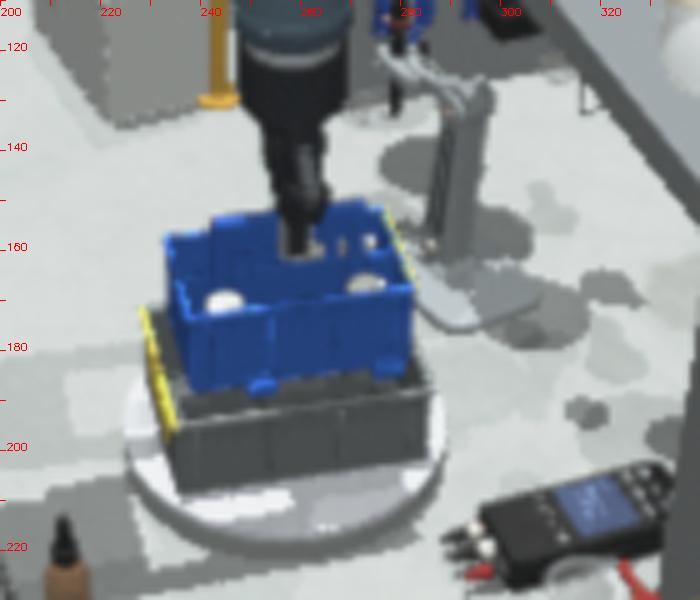

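Request:
step_arm:
  steps:
    - [2, 0, 0, 0]
    - [2, 3, 0, 0]
    - [2, 6, 0, 0]
    - [2, 8, 0, 0]
    - [2, 8, 0, 0]

```text
time_s: 17.92
tool_pos: [0.568, 0.0633, 0.1863]
orientation: [0.531, 0.476, -0.459, -0.531]
wrist_force: [-0.3, -0.2, -4.4]
width: 0.011
```

```bash
python3 place.py
```

```text
t 17.92 tcp [0.568  0.0633 0.1863] yaw 82.72 F [-0.3 -0.2 -4.4] w 0.011
shift [ -0.1 -58.7   0.4] spin -0.003077309998736099
tilt 1.3977100911648437
top grey [array([565.8,  61.7]), array([132.5, 194. ]), 81.29, 176]
top blue [array([566.3,  61.6]), array([ 93.2, 163.5]), 82.94, 94]
side grey [array([564.3,  60.6]), array([142. , 193.2]), 82.01, 206]
side blue [array([565.7,  60.5]), array([101.5, 164.1]), 82.62, 228]
```

Aligned within 1 mm. Lowering onto the lugs.

Request:
step_arm:
  steps:
    - [0, 2, 0, 0]
    - [0, 4, 0, 0]
    - [0, 6, 0, 0]
    - [0, 7, 0, 0]
    - [0, 8, 0, 0]
    - [0, 8, 0, 0]

```text
time_s: 18.52
tool_pos: [0.5685, 0.0633, 0.1787]
orientation: [0.531, 0.476, -0.458, -0.531]
wrist_force: [-0.8, -0.0, -4.4]
width: 0.0111
```

```bash
python3 place.py
```

```text
t 18.52 tcp [0.5685 0.0633 0.1787] yaw 82.71 F [-0.8 -0.  -4.4] w 0.0111
shift [ -0.1 -66.4   0.7] spin -0.0032324459242656337
tilt 1.4218306763134294
top grey [array([565.3,  61.6]), array([132.3, 192.9]), 81.67, 210]
top blue [array([566.7,  61.6]), array([ 93.4, 163.7]), 82.94, 94]
side grey [array([564.4,  59.9]), array([138.9, 192.5]), 82.18, 296]
side blue [array([565.8,  60.8]), array([106.1, 165.2]), 83.23, 227]
```

Request:
step_arm:
  steps:
    - [0, 1, 1, 0]
    - [0, 2, 1, 0]
    - [0, 3, 1, 0]
    - [0, 3, 1, 0]

```text
time_s: 18.95
tool_pos: [0.5689, 0.0637, 0.1782]
orientation: [0.532, 0.477, -0.457, -0.529]
wrist_force: [-0.1, 1.9, 7.5]
width: 0.0113
```

```bash
python3 place.py;  python3 - <<'E'
from h import *
crop(grab_frame("side"),200,110,340,230,5,"s11.png")
E
```

```text
t 18.95 tcp [0.5689 0.0637 0.1782] yaw 82.73 F [-0.1  1.9  7.5] w 0.0113
shift [ -0.4 -66.8   0.8] spin -0.0029605913695621923
tilt 1.6189962824009116
top grey [array([565.6,  61.4]), array([132.6, 193.7]), 81.57, 191]
top blue [array([567.1,  62. ]), array([ 93.5, 163.6]), 82.84, 90]
side grey [array([564.8,  60. ]), array([140.7, 193.9]), 82.05, 280]
side blue [array([566.5,  60.5]), array([100.1, 165.9]), 84.18, 232]
```

View pics/s11.png

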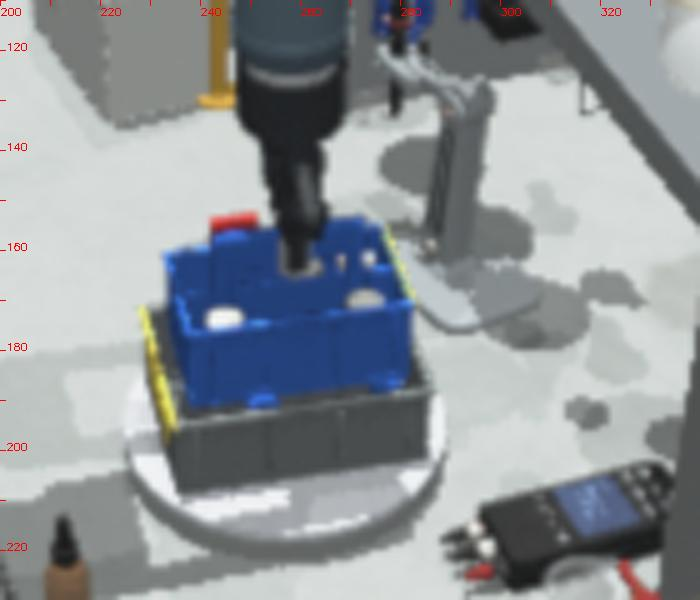

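Request:
step_arm:
  steps:
    - [0, 0, 0, 0]
    - [0, 0, 0, 0]
    - [0, 0, 0, 0]
    - [0, 0, 0, 0]
    - [0, 0, 0, 0]
    - [0, 0, 0, 0]
  claw: 45

```text
time_s: 19.6
tool_pos: [0.5687, 0.0636, 0.1779]
orientation: [0.532, 0.477, -0.457, -0.529]
wrist_force: [0.9, -0.0, -0.4]
width: 0.0452
```

Request:
step_arm:
  steps:
    - [0, -5, 0, 0]
    - [0, -20, 0, 0]
    - [0, -40, 0, 0]
    - [0, -65, 0, 0]
    - [0, -95, 0, 0]
    - [0, -120, 0, 0]
    - [0, -120, 0, 0]

```text
time_s: 20.18
tool_pos: [0.5683, 0.0615, 0.3044]
orientation: [0.535, 0.479, -0.455, -0.527]
wrist_force: [1.4, -0.5, 0.4]
width: 0.0449
```

Run:
```python
from h import *
togo([.5,.06,.3])
crop(grab_frame("side"),200,110,340,230,5,"s12.png")
cv2.imwrite("pics/w12.png",grab_frame("wrist")["pixels"])
def rect(P):
    r=cv2.minAreaRect((P[:,:2]*1000).astype(np.float32)); return [np.round(q,1) for q in r[:2]]+[round(r[2],2),len(P)]
for n in ["top","side","wrist"]:
    C=cloud(grab_frame(n))
    P=box(C,.45,.68,-.06,.19,.095,.108); print(n,"grey",rect(P) if len(P) else 0)
    P=box(C,.45,.66,-.04,.17,.159,.173); print(n,"blue",rect(P) if len(P) else 0, P[:,2].mean())
    A=np.c_[P[:,:2],np.ones(len(P))]; print(" tilt",np.linalg.lstsq(A,P[:,2],rcond=None)[0].round(3))
    H=box(C,.45,.66,-.04,.17,.2,.225); print("handle",rect(H) if len(H)>3 else 0,H[:,2].mean() if len(H) else 0)
```

```text
t 20.18 tcp [0.5683 0.0615 0.3044] yaw 82.74 F [ 1.4 -0.5  0.4] w 0.0449
shift [-10.2   2.1  67.7] spin None
top grey [array([566.1,  72.2]), array([113.2, 190.7]), 82.63, 145]
top blue [array([565.2,  62.6]), array([ 93.4, 159.7]), 82.94, 71] 0.16506881819166738
 tilt [0.014 0.004 0.158]
handle [array([520.1,  67.9]), array([11.9, 11.8]), 89.04, 13] 0.2086353644739397
side grey [array([563.9,  56.1]), array([138.6, 199.3]), 78.73, 332]
side blue [array([567. ,  63.3]), array([101.5, 163.9]), 82.7, 229] 0.16375556908810932
 tilt [-0.002 -0.006  0.165]
handle [array([566.4,  60.3]), array([ 22.3, 112.1]), 81.11, 127] 0.20698502379714312
wrist grey [array([556.3,  67.1]), array([136.1, 174.7]), 82.72, 6510]
wrist blue [array([566.4,  67.1]), array([ 94.4, 163.6]), 82.82, 2522] 0.16524125242543836
 tilt [-0.006 -0.     0.168]
handle [array([565.9,  66.9]), array([ 12. , 108.4]), 83.14, 1534] 0.21042617697806046
```

View pics/s12.png

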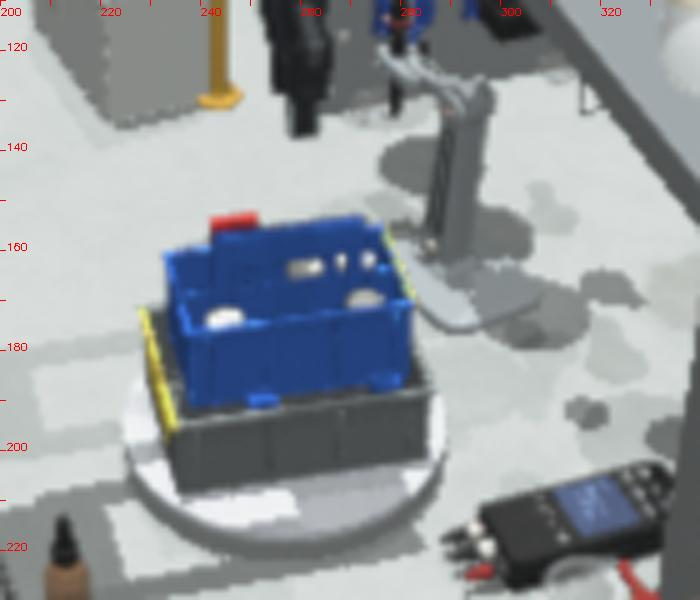

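View pics/w12.png

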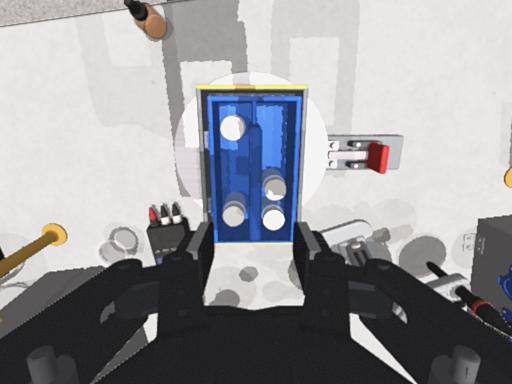

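```bash
python3 bolt.py; python3 -c "
from h import *
print(finish_job())"
```

```text
t 20.43 tcp [0.5652 0.0618 0.2964] yaw 82.72 F [-0.8  0.3  0.5] w 0.0448
shift [260.5 251.2   6.3] spin -0.003142954690483938
wrist 64 [0.5685 0.2415 0.0777] [0.6049 0.2517 0.0826] ((586.8827514648438, 246.72216796875), (6.495262622833252, 36.904117584228516), 83.55915069580078)
top 11 [0.5721 0.2373 0.0765] [0.5979 0.2466 0.0852] ((584.957275390625, 241.54592895507812), (4.9158101081848145, 26.95867347717285), 78.4306411743164)
side 6 [0.572  0.233  0.0773] [0.5941 0.2434 0.0827] ((583.9977416992188, 239.8531494140625), (7.623439311981201, 23.28944969177246), 74.01216125488281)
the job is handed in; nothing more can be done
None
```

The job is done and handed in at about 20.4 s of the 67 s allowed. I turned the grey crate counter-clockwise to its stop with a finger inside it, pushed the bolt in, then set the blue crate on the lugs with its yellow end facing as before. The gripper let go and withdrew upwards.

**Turntable:** the finger stalled against the stop at about 18 N. The crate's heading then measured about 172.8°, and the base, judged from the bolt tab, is turned about -7°. That puts the crate at the stop within measurement error.

**Bolt:** the push stalled twice at the same place at about 24 N, well above the 9 N click, and the picture showed the bolt between the two pins. I could not confirm the full travel by camera. The tab moved about 25 mm, which means fully home only if the bolt started about 5 mm in. I relied on the hard stall.

**Blue crate:** its underside measured about 61 mm above the grey crate's origin. It is level within about 0.01 rad, turned well under 0.02 rad from the grey crate, and centred within about 2 mm.

**Disagreement between cameras:** the wrist camera read about 4 mm higher in y than the fixed cameras for both crates. The position at which the gripper closed on the handle agreed with the fixed cameras, so I placed by those.

I saw no bystander touched or moved in the pictures, but I did not measure their positions again.

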